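# Load the yellow label-tape cassette into the printer

### The arm

A 6-joint arm with a two-finger parallel gripper is mounted at the origin on the work surface; the furniture and walls round the work are solid. World frame = base frame: x ahead of the robot, y to its left, z up, the work surface at z = 0. Lengths are in m, angles in rad, forces in N, time in s.
With the tool pointing down it reaches from about 0.275 to 0.75 m from the base axis. Payload 10.2 kg.
Tool frame: the origin (TCP) lies between the finger pads; the fingertips stand 11 mm ahead of it and the grasp point (between the pads) lies 8 mm behind it; z points along the fingers, y is the line along which they close (so a half turn about z gives the same grasp; the last joint's range is limited). The gripper opens to 88 mm and grips with 3 to 60 N. Pads are 18 mm wide; open, the fingers measure 123 mm over their backs; the gripper's body (75 mm by 187 mm) begins 45 mm behind the grasp point.
Start: joints at [0.974, 0.313, 1.498, -0, 1.331, -0.223], TCP at [0.192, 0.489, 0.228] pointing down, gripper open.
Joint ranges: [-2.94, 2.94], [-0.97, 2.17], [0.19, 2.56], [-1.23, 4.37], [0.02, 3.11], [-2.88, 2.88]. Speed limits (rad/s): [2.39, 2.39, 3.01, 3.14, 3.14, 3.14].

### API

Orientations are given as a unit quaternion [w, x, y, z].
In Python, from workcell import robot gives the robot as it stands.
- The arm moves only by the shell command python3 steer.py [OPENING] [FORCE], which reads ROWS from standard input. ROWS is a JSON list that holds a single list of rows (three levels of brackets), with 1 to 12 rows, each of 6 numbers: dx, dy, dz in units of 25 mm, then a rotation vector rx, ry, rz in units of 0.25 rad; each row shifts and turns the commanded pose from where the row before left it, along the tool's axes as they then stand; what a row does not reach is not made up. A row lasts 1/12 s, in which the tool goes at most 0.0417 m and 0.125 rad, less where a joint would pass 70% of its speed; a pose out of reach is approached as far as the arm can. OPENING is the finger opening in m, set as the command begins (- or left out keeps the last). The fingers move at their own pace and stop on an object; FORCE is the grip in N (left out, the last holds). Time passes only in rows, so rows that do not move let the fingers close. It prints the time, the measured TCP pose, the force, the opening and the grip force at its end. Input that does not fit is refused with a message, and nothing moves.
- robot.read_state(): the state, without advancing time (a new reading comes with each control period).
- robot.grab_frame(name): name is "side" or "top"; returns the picture (384x512x3 uint8, red, green, blue); there is no depth.
- robot.camera_params(name): a dict with "camera_matrix" (3x3 intrinsics, pixels), "R" (3x3) and "t" (3): a world point X has camera coordinates R X + t. Camera axes: x right, y down, z forward; pixel columns grow to the right and rows downward; lengths in m; the calibration is good to about 2 mm. A picture is of the moment at which its call begins. camera_params takes no time and is no camera call.
- robot.sign_off(): hands the job in; it is judged then, once.
The state is a dict: "time": time; "joint_pos": joint angles; "joint_velocities": joint speeds; "tau": joint torques, N m; "eef_pos": TCP position; "tool_rot": TCP orientation; "contact_force": force on the tool from outside, world axes, zero at the start; "torque": the same for the moment, N m; "width": finger opening in m; "finger_force": force on a finger pad.
Only numpy, scipy, OpenCV 4.12 (cv2) and the standard library are available. Lean on these libraries where they do the work, as an engineer would, in place of code of your own. Each camera call takes 0.05 s, during which the arm holds its last target. There are 200 camera calls.

### The job

The label printer has run out of yellow tape for the reduced-price labels: take the yellow cassette from the caddy, lower it into the printer's slot without letting it drop, the same way round as it stands in the caddy (cut corner toward the tape outlet on the printer's left), until it sits fully home, and let go of it. Then swing the printer's cover fully shut. Leave the other cassettes, the tub and the cheese where they stand.

Things in the scene. Friction and masses are not known exactly. Their poses are not given: they have to be found in the camera images.
- printer: Grey label printer with black deck, fixed: body 174 mm deep (x) by 194 mm wide (y), deck 80 mm above the table, sloped keypad console 37 mm further out at the front (-x). Origin on the table under the body's middle; x to its rear (hinge side), z up. Tape outlet with steel cutter on its left side (+y). A rear spine, 14 mm over the deck, lies at x = 56 to 87 mm.
- bay_floor (a point): Centre of the slot's floor, 30 mm above the table; axes as the printer's. The middle of the underside of a fully seated cassette lies here; its top is then 105 mm above the table. A 12 mm high step fills the last 14 mm of the floor at the +y end (outlet side) and matches the cassette's cut corner: a cassette goes home only that way round.
- bay_mouth (a point): Centre of the slot's mouth, level with the deck (80 mm above the table), 10 mm in front of the body's middle; axes as the printer's. The slot is 113 mm long along y, 18.5 mm wide along x, 50 mm deep, with a white bevelled lead-in 4 mm wide round the mouth; the deck beside it is flat and free.
- cover_hinge (a point): Middle of the cover's hinge line, which runs along the printer's y, 66 mm behind the printer's middle and 88 mm above the table; axes as the printer's.
- cover (a joint): Angle of the cover, rad: 0 shut, 1.57 upright, at most 1.9 (leaning to the rear). Starts open, stays at any angle (stiff hinge, 0.1 N m). 140 mm wide (y), reaches 129 mm from the hinge line, outer face 25 mm off that line, skirts 31 mm deep at front and sides, clear window. Shut, its top is level, 113 mm above the table, 4 mm clear of a seated cassette; one not home stops it.
- cover_lip (a point): The black finger lip in the middle of the cover's front edge (44 mm wide, 12 mm long, 6 mm thick), 133 mm from the hinge line and 21 mm off it toward the outer face.
- cassette_yellow: Flat label-tape cassette, upright in the caddy: 16 mm thick (x), 110 mm wide (y), 75 mm high (z), 60 to 130 g. Grey with two round reels, top 25 mm yellow with a white label and black grip ribs. Origin in the middle of its underside, z up. Bottom corner at its +y end cut out, 16 mm wide, 14 mm high. Grip it by the yellow top, across the 16 mm.
- cassette_white: A cassette of the same shape and size with a white top, to be left in the caddy.
- cassette_blue: A cassette of the same shape and size with a blue top, to be left in the caddy.
- caddy: Black caddy, fixed, 184 mm (x) by 132 mm (y): three places for upright cassettes at x = -55, 0 and 55 mm, each a 19 x 114 mm pocket between 28 mm high rails with its floor 6 mm above the table. Origin in the middle of its underside. The cassettes stand in it with their axes along its axes; which cassette stands in which place varies.
- tub: White round tub of spread, 106 mm across, 68 mm high, at the back. Origin in the middle of its underside.
- cheese: Orange-yellow cheese wedge, 91 x 139 x 53 mm, at the back. Origin in the middle of its underside.

How it is judged:
On the way:
1. the yellow cassette stands fully home in the slot, let go, with the cover still open (z of cassette_yellow in the frame of bay_floor below 0.004 m and horizontal distance between cassette_yellow and bay_floor below 0.006 m and contact force between the fingers and cassette_yellow below 0.1 N and value of joint cover above 0.8 rad), for 0.2 s.
At the end, for the whole second after the job is handed in: The yellow cassette stands upright (within 0.06 rad) and at rest in the printer's slot, its underside within 4 mm of the slot's floor and its middle within 6 mm of the slot's middle, and the cover is shut to within 0.06 rad (z of cassette_yellow in the frame of bay_floor below 0.004 m and horizontal distance between cassette_yellow and bay_floor below 0.006 m and angle between cassette_yellow's own z axis and vertical below 0.06 rad and linear speed of cassette_yellow below 0.01 m/s and value of joint cover below 0.06 rad); the robot touches nothing.
It fails at once if the white or the blue cassette is moved more than 20 mm (distance of any of cassette_white, cassette_blue from where it was at the start of the episode above 0.02 m).
It fails at once if the tub or the cheese is moved more than 30 mm (distance of any of tub, cheese from where it was at the start of the episode above 0.03 m).
It fails at once if the yellow cassette is dropped into the slot (faster than 0.45 m/s there) (horizontal distance between cassette_yellow and bay_floor below 0.02 m and z of cassette_yellow in the frame of bay_floor below 0.05 m and linear speed of cassette_yellow above 0.45 m/s).
It also fails if it takes over 53 s, if anything falls off the work surface, if the arm or the gripper's body presses on something with over 40 N, if the wrist force passes 120 N, or if a joint passes its speed limit or range.

## Working session

There is one attempt and no reset: what is moved stays moved. The work goes in short steps, Python scripts to look and compute and a shell command to move; the robot and the scene stay as the last step left them, time stands still between calls to the robot, and variables do not carry over. Pictures are saved under pics/ and viewed, at most 10 in all, crops included, and the job is handed in when it is done.

```bash
ls; mkdir -p pics; python3 - <<'E'
from workcell import robot
import cv2
for n in ("top","side"):
    cv2.imwrite(f"pics/{n}0.png",cv2.cvtColor(robot.grab_frame(n),cv2.COLOR_RGB2BGR))
    p=robot.camera_params(n);print(n,p)
print(robot.read_state())
E
```

```text
pics
steer.py
workcell.py
top {'camera_matrix': array([[356.76958182,   0.        , 258.95532537],
       [  0.        , 356.76958182, 192.81741655],
       [  0.        ,   0.        ,   1.        ]]), 'R': array([[ 0.0312903 , -0.99926406,  0.02218671],
       [-0.99771726, -0.03255549, -0.05916433],
       [ 0.05984309, -0.0202848 , -0.99800167]]), 't': array([0.15507102, 0.56671043, 0.9032074 ])}
side {'camera_matrix': array([[349.51017969,   0.        , 252.17236732],
       [  0.        , 349.51017969, 193.00459126],
       [  0.        ,   0.        ,   1.        ]]), 'R': array([[-0.98130895, -0.19188179, -0.0146328 ],
       [-0.08273576,  0.4893276 , -0.86816663],
       [ 0.1737456 , -0.85072903, -0.49605704]]), 't': array([0.57589135, 0.06043745, 0.9478324 ])}
{'time': 0.1, 'joint_pos': array([ 9.73608649e-01,  3.13360879e-01,  1.49831361e+00,  8.72054937e-07,
        1.33097520e+00, -2.23401073e-01]), 'joint_velocities': array([ 0.00078544, -0.00073329, -0.00225836, -0.00140364, -0.00060876,
        0.00059436]), 'tau': array([ 3.06429283e-03, -4.02808392e+01, -2.52642953e+01,  6.95427926e-02,
        3.42403224e-02, -6.38616848e-05]), 'eef_pos': array([0.19159062, 0.48856668, 0.22735315]), 'tool_rot': array([-2.11202527e-04,  1.85807274e-01,  9.82586066e-01, -4.84482288e-04]), 'contact_force': array([-0.06716392,  0.46749696, -0.13668958]), 'torque': array([-0.03634965, -0.01961923,  0.02493362]), 'finger_force': 0.0, 'width': 0.08808533583288307}
```

View pics/top0.png

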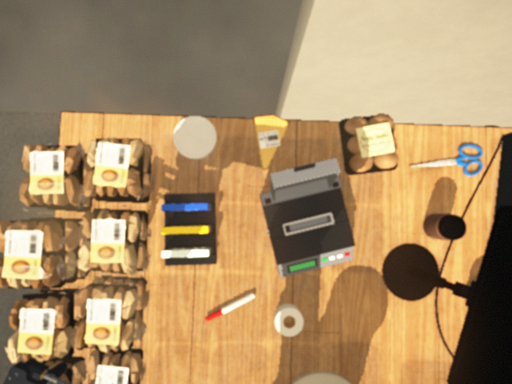

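View pics/side0.png

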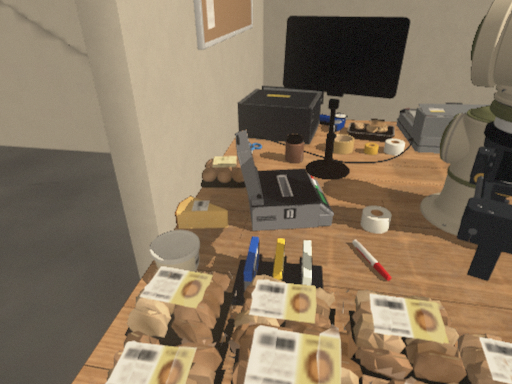

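The top view shows the caddy at about (190,228), with blue, yellow and white from rear to front. The printer is at about (310,220) with its slot at (308,224) and is turned slightly. The side view shows the cover open, leaning to the rear. Next I'll look at enlarged crops.

```bash
python3 - <<'E'
import cv2
im=cv2.imread("pics/top0.png")
a=cv2.resize(im[185:275,155:225],None,fx=6.6,fy=6.6,interpolation=cv2.INTER_CUBIC)
b=cv2.resize(im[150:280,255:365],None,fx=6,fy=6,interpolation=cv2.INTER_CUBIC)
cv2.imwrite("pics/ca.png",a);cv2.imwrite("pics/cb.png",cv2.resize(im[180:280,255:365],None,fx=6,fy=6,interpolation=cv2.INTER_CUBIC))
E
```

```text
(no output)
```

View pics/ca.png

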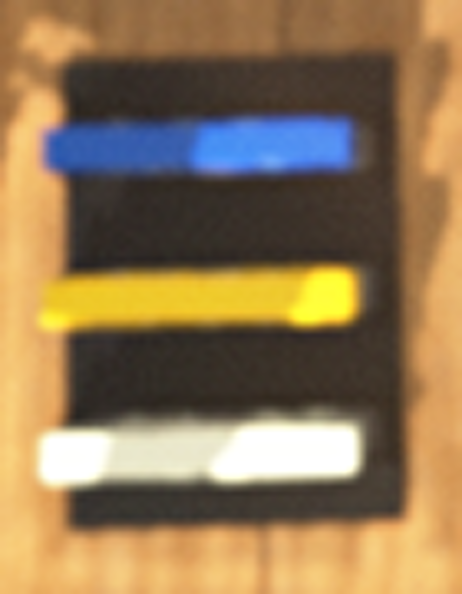

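View pics/cb.png

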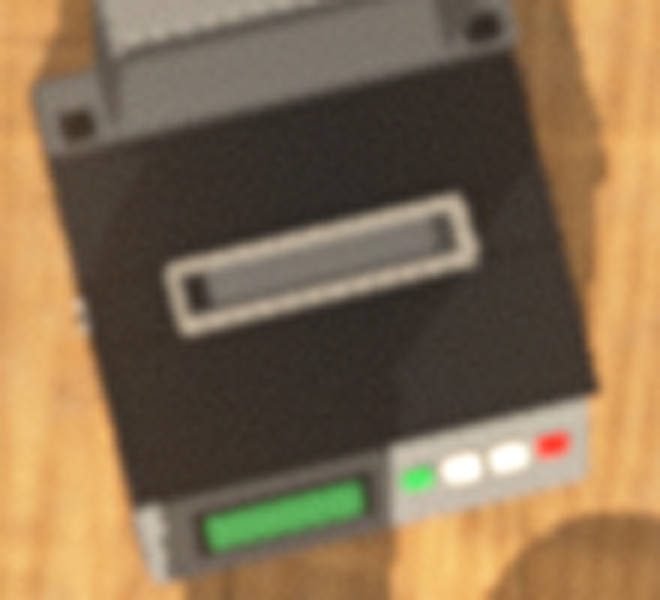

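```bash
cat > h.py <<'E'
import numpy as np
from workcell import robot
def ray(n,u,v,z):
    p=robot.camera_params(n);K,R,t=p["camera_matrix"],p["R"],p["t"]
    C=-R.T@t; d=R.T@np.linalg.solve(K,[u,v,1]); return C+d*(z-C[2])/d[2]
def proj(n,X):
    p=robot.camera_params(n);q=p["camera_matrix"]@(p["R"]@np.asarray(X)+p["t"]);return q[:2]/q[2]
E
python3 - <<'E'
from h import *
import cv2
p=robot.camera_params("top");print("cam",-p["R"].T@p["t"])
f=lambda x,y,s,u0,v0:(u0+(x+.5)/s-.5,v0+(y+.5)/s-.5)
print("slot")
P=[ray("top",*f(x,y,6,255,180),.08)[:2] for x,y in[(165,270),(460,193),(480,263),(187,335)]]
P=np.array(P);print(P,P.mean(0),[np.linalg.norm(P[i]-P[i-1]) for i in range(4)])
for a,b in((0,1),(3,2)): d=P[a]-P[b];print("yaw of +y axis",np.arctan2(-d[0],d[1]))
print("deck");D=[ray("top",*f(x,y,6,255,180),.08)[:2] for x,y in[(50,158),(520,55),(597,390),(135,507)]]
D=np.array(D);print(D,[np.linalg.norm(D[i]-D[i-1]) for i in range(4)])
for a,b in((0,1),(3,2)): d=D[a]-D[b];print("yaw",np.arctan2(-d[0],d[1]))
im=cv2.imread("pics/top0.png");hs=cv2.cvtColor(im,cv2.COLOR_BGR2HSV)[185:275,160:215]
for name,lo,hi in(("y",(20,150,120),(35,255,255)),("b",(100,120,80),(125,255,255))):
    m=cv2.inRange(hs,lo,hi);r=cv2.minAreaRect(cv2.findNonZero(m));print(name,r)
    Q=np.array([ray("top",a+160,b+185,.081)[:2] for a,b in cv2.boxPoints(r)]);print(Q,Q.mean(0))
print("yel hand",[ray("top",*f(x,y,6.6,155,185),.081)[:2] for x,y in[(40,270),(357,266),(357,324),(40,328)]])
print("caddy",[ray("top",*f(x,y,6.6,155,185),.02)[:2] for x,y in[(67,60),(393,58),(403,517),(72,525)]])
E
```

```text
cam [0.50651383 0.19172781 0.93149103]
slot
[[ 4.83597170e-01  1.16965929e-01]
 [ 5.17823897e-01 -7.54649580e-05]
 [ 4.90227476e-01 -8.61423175e-03]
 [ 4.58196733e-01  1.07528855e-01]] [0.48746132 0.05395127] [np.float64(0.02709687425652169), np.float64(0.12194325154430637), np.float64(0.028887246262508912), np.float64(0.12047898173933952)]
yaw of +y axis 0.2844999060129737
yaw of +y axis 0.26909764740125813
deck
[[ 0.52657476  0.16398823]
 [ 0.57382523 -0.02316827]
 [ 0.4413514  -0.05627244]
 [ 0.3901352   0.12625361]] [np.float64(0.14156148625830997), np.float64(0.19302891366221717), np.float64(0.13654744144877565), np.float64(0.18957546064054204)]
yaw 0.24729736383012038
yaw 0.27356187726328657
y ((25.0, 44.5), (9.0, 48.0), 90.0)
[[0.47386719 0.40332332]
 [0.47732784 0.29034175]
 [0.45613381 0.28950275]
 [0.45274085 0.40232   ]] [0.46501742 0.34637195]
b ((25.0, 21.5), (7.0, 44.0), 90.0)
[[0.52592403 0.40107746]
 [0.52924947 0.29714099]
 [0.5126419  0.29647808]
 [0.50936543 0.40029651]] [0.51929521 0.34874826]
yel hand [array([0.47270136, 0.40412249]), array([0.4775896 , 0.29113998]), array([0.45689401, 0.29031958]), array([0.45207602, 0.40314174])]
caddy [array([0.55118397, 0.4128437 ]), array([0.55604023, 0.28756851]), array([0.38048524, 0.2769505 ]), array([0.37390758, 0.40263623])]
```

Caddy: cassette centre at about (0.464, 0.347), yaw about 0.05. Slot: centre at (0.4875, 0.054), yaw about 0.27. Its rim measures 121 x 28 mm against 121 x 26.5 expected, so that fits. The gripper body is wide enough to reach the cover, so I'll estimate the cover angle with an overlay.

```bash
python3 - <<'E'
from h import *
import cv2
yaw=.27;c,s=np.cos(yaw),np.sin(yaw);Rz=np.array([[c,-s,0],[s,c,0],[0,0,1]])
O=np.array([.4875,.054,0])+Rz@[.01,0,0]
ims=[]
for n,(u0,v0,w,h) in (("top",(255,145,110,140)),("side",(225,120,120,140))):
    S=4
    im=cv2.resize(cv2.imread(f"pics/{n}0.png")[v0:v0+h,u0:u0+w],None,fx=S,fy=S,interpolation=cv2.INTER_CUBIC)
    def line(P,col):
        q=np.array([(proj(n,O+Rz@np.array(p))-[u0,v0]+.5)*S for p in P]).round().astype(int);cv2.polylines(im,[q],True,col,1)
    line([(x,y,.08) for x,y in((-.0965+.073,-.0605),(-.0965+.073,.0605),(.003,.0605),(.003,-.0605))],(0,255,255))
    line([(x,y,.08) for x,y in((-.087,-.097),(-.087,.097),(.056,.097),(.056,-.097))],(0,255,0))
    for th,col in((1.5,(255,0,0)),(1.65,(255,0,255)),(1.8,(0,0,255))):
        f=lambda r,o,y:(.066-r*np.cos(th)+o*np.sin(th),y,.088+r*np.sin(th)+o*np.cos(th))
        line([f(.129,.025,-.07),f(.129,.025,.07),f(.129,-.006,.07),f(.129,-.006,-.07)],col)
        if n=="side": line([f(0.01,-.006,.07),f(.129,-.006,.07),f(.129,.025,.07),f(0.01,.025,.07)],col)
    ims.append(im)
H=max(i.shape[0] for i in ims)
cv2.imwrite("pics/ov.png",np.hstack([ims[0],ims[1]])[:600,:800] if 0 else cv2.resize(np.hstack(ims),(800,490)))
E
```

```text
(no output)
```

View pics/ov.png

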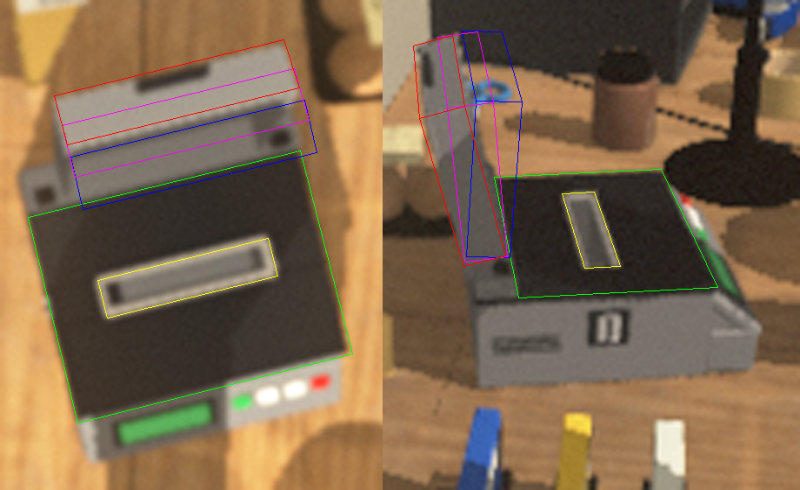

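The overlay fits: pose confirmed and the cover sits at about 1.8 rad, so the gripper body clears it. Next I'll turn the wrist and set the opening to 40 mm.

Careful with the scale: shifts go in units of 25 mm and turns go in units of 0.25 rad. That gives: 0.115 rad is 0.46.

```bash
cat >> h.py <<'E'
from scipy.spatial.transform import Rotation as Ro
def togo(x,y,z,a):
    s=robot.read_state();q=s["tool_rot"];R=Ro.from_quat([q[1],q[2],q[3],q[0]])
    T=Ro.from_matrix(np.array([[-np.sin(a),np.cos(a),0],[np.cos(a),np.sin(a),0],[0,0,-1]]))
    print("t",round(s["time"],2),"pos",s["eef_pos"].round(4),"rotvec",(R.inv()*T).as_rotvec().round(4),"shift",R.inv().apply(np.array([x,y,z])-s["eef_pos"]).round(4),"F",s["contact_force"].round(1),"w",round(s["width"],4),"ff",round(s["finger_force"],1))
E
echo '[[[0, 0, 0, 0, 0, 0.46], [0, 0, 0, 0, 0, 0.46], [0, 0, 0, 0, 0, 0.46], [0, 0, 0, 0, 0, 0.46], [0, 0, 0, 0, 0, 0.46], [0, 0, 0, 0, 0, 0.46], [0, 0, 0, 0, 0, 0.46], [0, 0, 0, 0, 0, 0.46], [0, 0, 0, 0, 0, 0.46], [0, 0, 0, 0, 0, 0.448]]]' | python3 steer.py .04 25
python3 -c "
from h import *
togo(.464,.347,.16,.05)"
```

```text
time: 0.93
eef_pos: [0.1916, 0.4886, 0.2275]
tool_rot: [0.0, 0.691, 0.723, -0.0]
contact_force: [0.8, 0.2, 0.2]
width: 0.0401
finger_force: 0.0
t 0.93 pos [0.1916 0.4886 0.2275] rotvec [-0.0005  0.0006 -0.0057] shift [-0.1535  0.2659  0.0674] F [0.8 0.2 0.2] w 0.0401 ff 0.0
```

To row units: 0.0295 m is 1.18, -0.017 m is -0.68, -0.0057 rad is -0.0228.

```bash
echo '[[[-0.68, 1.18, 0, 0, 0, -0.0228], [-0.68, 1.18, 0, 0, 0, 0], [-0.68, 1.18, 0, 0, 0, 0], [-0.68, 1.18, 0, 0, 0, 0], [-0.68, 1.18, 0, 0, 0, 0], [-0.68, 1.18, 0, 0, 0, 0], [-0.68, 1.18, 0, 0, 0, 0], [-0.68, 1.18, 0, 0, 0, 0], [-0.68, 1.18, 0, 0, 0, 0], [0, 0, 0, 0, 0, 0]]]' | python3 steer.py 
python3 - <<'E'
from h import *
import cv2
togo(.464,.347,.071,.05)
for n,(u,v) in(("top",(140,170)),("side",(200,200))):
    cv2.imwrite(f"pics/{n}1.png",cv2.cvtColor(robot.grab_frame(n),cv2.COLOR_RGB2BGR))
a=cv2.imread("pics/top1.png")[170:290,130:260];b=cv2.imread("pics/side1.png")[190:310,210:340]
cv2.imwrite("pics/pair1.png",cv2.resize(np.hstack([a,b]),None,fx=3,fy=3,interpolation=cv2.INTER_CUBIC))
E
```

```text
time: 1.77
eef_pos: [0.4694, 0.3475, 0.2268]
tool_rot: [0.0, 0.689, 0.725, -0.0]
contact_force: [0.6, 1.0, -0.2]
width: 0.0398
finger_force: 0.0
t 1.77 pos [0.4694 0.3475 0.2268] rotvec [-0.      0.0013  0.001 ] shift [-0.     -0.0054  0.1558] F [ 0.6  1.  -0.2] w 0.0398 ff 0.0
```

View pics/pair1.png

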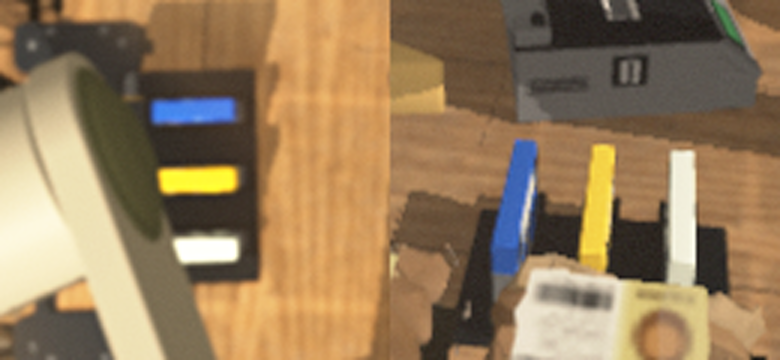

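The yellow cassette is in view in both pictures. In the side picture its far top edge runs about (592–614,147) in the crop, which I can check against the measured pose.

```bash
python3 -c "
from h import *
for p in((592,147),(614,147)):print(ray('side',210+(p[0]-390)/3,190+p[1]/3,.081))
for y in(-.055,.055):
  for x in(-.008,.008): 
    q=proj('side',[.464+x-.05*y,.347+y,.081]);print(((q-[210,190])*3+[390,0]).round(1))
"
echo '[[[0, -0.072, 0.632, 0, 0, 0], [0, -0.072, 0.632, 0, 0, 0], [0, -0.072, 0.632, 0, 0, 0], [0, 0, 0.632, 0, 0, 0], [0, 0, 0.632, 0, 0, 0], [0, 0, 0, 0, 0, 0]]]' | python3 steer.py
```

```text
[0.47333262 0.29822036 0.081     ]
[0.45814839 0.29555362 0.081     ]
[613.7 143.9]
[591.2 141.5]
[602.4 252. ]
[576.6 248.8]
time: 2.37
eef_pos: [0.4574, 0.3505, 0.1461]
tool_rot: [-0.001, 0.687, 0.727, -0.002]
contact_force: [0.3, 0.7, 0.2]
width: 0.0403
finger_force: 0.0
```

```bash
echo '[[[0, 0, 0, 0, 0, 0], [0, 0, 0, 0, 0, 0], [0, 0, 0, 0, 0, 0]]]' | python3 steer.py; python3 -c "
from h import *
togo(.464,.348,.071,.05)"
```

```text
time: 2.62
eef_pos: [0.4599, 0.3508, 0.15]
tool_rot: [0.0, 0.687, 0.727, 0.001]
contact_force: [-0.1, -0.4, 0.9]
width: 0.0399
finger_force: 0.0
t 2.62 pos [0.4599 0.3508 0.15  ] rotvec [ 0.0017 -0.0007  0.0062] shift [-0.0031  0.0038  0.079 ] F [-0.1 -0.4  0.9] w 0.0399 ff 0.0
```

To row units: 0.015 m is 0.6, 0.014 m is 0.56, 0.006 rad is 0.024.

```bash
echo '[[[-0.12, 0.16, 0.4, 0, 0, 0.024], [0, 0, 0.6, 0, 0, 0], [0, 0, 0.6, 0, 0, 0], [0, 0, 0.56, 0, 0, 0], [0, 0, 0.4, 0, 0, 0], [0, 0, 0.32, 0, 0, 0], [0, 0, 0.16, 0, 0, 0], [0, 0, 0.12, 0, 0, 0], [0, 0, 0, 0, 0, 0], [0, 0, 0, 0, 0, 0], [0, 0, 0, 0, 0, 0]]]' | python3 steer.py; python3 -c "
from h import *
togo(.464,.348,.071,.05)"
```

```text
time: 3.53
eef_pos: [0.4643, 0.3477, 0.0704]
tool_rot: [0.0, 0.689, 0.724, 0.001]
contact_force: [-0.7, 0.5, 0.1]
width: 0.0402
finger_force: 0.0
t 3.53 pos [0.4643 0.3477 0.0704] rotvec [ 0.001  -0.0004 -0.0002] shift [ 0.0003 -0.0003 -0.0006] F [-0.7  0.5  0.1] w 0.0402 ff 0.0
```

To row units: -0.02 m is -0.8, -0.015 m is -0.6.

```bash
echo '[[[0, 0, 0, 0, 0, 0], [0, 0, 0, 0, 0, 0], [0, 0, 0, 0, 0, 0], [0, 0, 0, 0, 0, 0], [0, 0, 0, 0, 0, 0], [0, 0, 0, 0, 0, 0]]]' | python3 steer.py .005 25; echo '[[[0, 0, -0.4, 0, 0, 0], [0, 0, -0.8, 0, 0, 0], [0, 0, -0.8, 0, 0, 0], [0, 0, -0.8, 0, 0, 0], [0, 0, -0.8, 0, 0, 0], [0, 0, -0.8, 0, 0, 0], [0, 0, -0.8, 0, 0, 0], [0, 0, -0.6, 0, 0, 0], [0, 0, -0.4, 0, 0, 0], [0, 0, 0, 0, 0, 0], [0, 0, 0, 0, 0, 0]]]' | python3 steer.py; python3 -c "
from h import *
togo(.4875,.054,.225,.27)"
```

```text
time: 4.03
eef_pos: [0.4649, 0.3478, 0.0709]
tool_rot: [0.001, 0.689, 0.724, 0.001]
contact_force: [0.9, -0.5, 5.9]
width: 0.0054
finger_force: 2.7
time: 4.95
eef_pos: [0.4639, 0.3475, 0.2247]
tool_rot: [-0.0, 0.689, 0.724, -0.0]
contact_force: [0.6, -0.8, -0.4]
width: 0.0047
finger_force: 0.0
t 4.95 pos [0.4639 0.3475 0.2247] rotvec [-1.000e-04  0.000e+00 -2.203e-01] shift [-0.2943  0.009  -0.0003] F [ 0.6 -0.8 -0.4] w 0.0047 ff 0.0
```

```bash
python3 - <<'E'
from h import *
import cv2
for n in("top","side"):
    cv2.imwrite(f"pics/{n}2.png",cv2.cvtColor(robot.grab_frame(n),cv2.COLOR_RGB2BGR))
a=cv2.imread("pics/top2.png")[160:310,130:260];b=cv2.imread("pics/side2.png")[160:310,210:340]
cv2.imwrite("pics/pair2.png",cv2.resize(np.hstack([a,b]),None,fx=3,fy=3,interpolation=cv2.INTER_CUBIC))
print(proj("side",robot.read_state()["eef_pos"]))
E
```

```text
[280.84680575 191.78732415]
```

View pics/pair2.png

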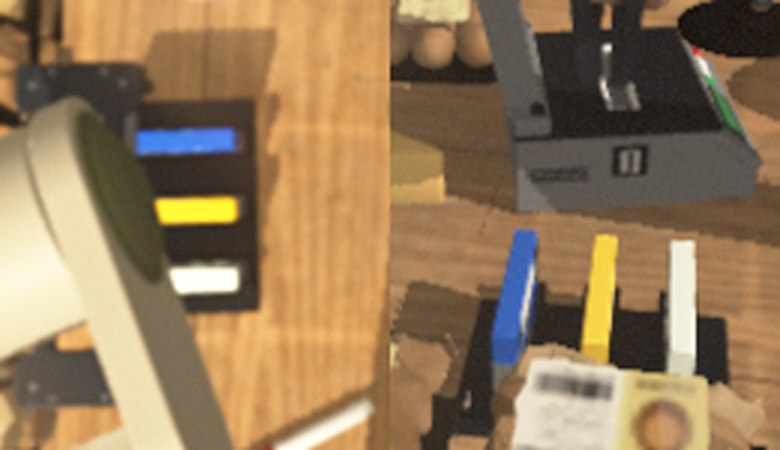

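The cassette is still in the caddy, so the fingers closed to 5 mm without it. I need to see where the fingertips really are.

```bash
echo '[[[0, 0, 0, 0, 0, 0], [0, 0, 0, 0, 0, 0], [0, 0, 0, 0, 0, 0], [0, 0, 0, 0, 0, 0]]]' | python3 steer.py .04 25; python3 - <<'E'
from h import *
import cv2
s=robot.read_state();print(s["eef_pos"],s["width"])
im=cv2.cvtColor(robot.grab_frame("side"),cv2.COLOR_RGB2BGR);cv2.imwrite("pics/side3.png",im)
q=s["tool_rot"];R=Ro.from_quat([q[1],q[2],q[3],q[0]]);out=[]
for k,I in enumerate((cv2.imread("pics/side2.png"),im)):
    u0,v0,S=246,130,5
    c=cv2.resize(I[v0:v0+110,u0:u0+70],None,fx=S,fy=S,interpolation=cv2.INTER_CUBIC)
    c=np.clip(c.astype(float)*1.8,0,255).astype(np.uint8)
    w=(.0047,.04)[k]/2
    for y in(-w,w):
        a,b=[((proj("side",s["eef_pos"]+R.apply([0,y,z]))-[u0,v0]+.5)*S).astype(int) for z in(.011,-.05)]
        cv2.line(c,a.tolist(),b.tolist(),(0,0,255),1)
    out.append(c)
cv2.imwrite("pics/fing.png",np.hstack(out))
E
```

```text
time: 5.38
eef_pos: [0.4639, 0.3475, 0.2245]
tool_rot: [-0.0, 0.689, 0.724, -0.0]
contact_force: [0.7, 0.1, -0.1]
width: 0.0297
finger_force: 0.0
[0.46394483 0.34748261 0.22452449] 0.029721790690851724
```

View pics/fing.png

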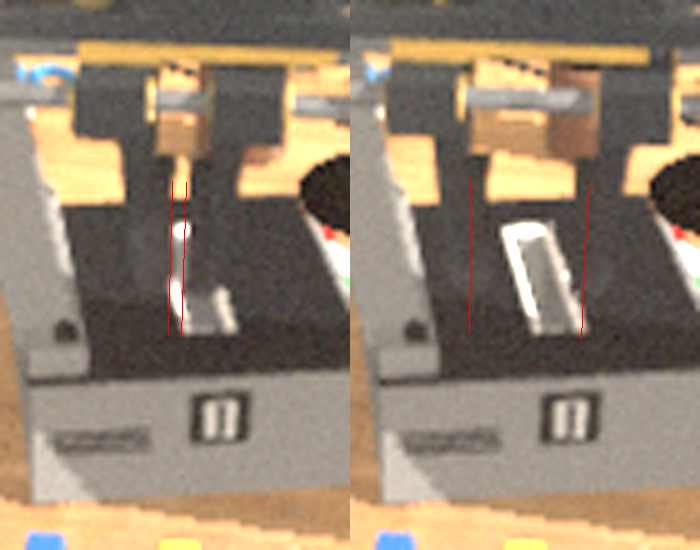

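Predicted tips would be at crop row 335. The real tips end near row 285, about 20 mm higher. That also matches the fingers grazing the cassette top (+5.9 N) at TCP z 0.071, so I'll grip about 20 mm lower.

```bash
echo '[[[0, 0, 0.8, 0, 0, 0], [0, 0, 1.2, 0, 0, 0], [0, 0, 1.2, 0, 0, 0], [0, 0, 1, 0, 0, 0], [0, 0, 0.8, 0, 0, 0], [0, 0, 0.8, 0, 0, 0], [0, 0, 0.4, 0, 0, 0], [0, 0, 0.4, 0, 0, 0], [0, 0, 0.2, 0, 0, 0], [0, 0, 0.14, 0, 0, 0], [0, 0, 0, 0, 0, 0], [0, 0, 0, 0, 0, 0]]]' | python3 steer.py .04; echo '[[[0, 0, 0, 0, 0, 0], [0, 0, 0, 0, 0, 0], [0, 0, 0, 0, 0, 0], [0, 0, 0, 0, 0, 0], [0, 0, 0, 0, 0, 0], [0, 0, 0, 0, 0, 0]]]' | python3 steer.py .005 25;python3 -c "
from h import *
togo(.4875,.054,.225,.27)"
```

```text
time: 6.43
eef_pos: [0.4643, 0.3477, 0.052]
tool_rot: [0.0, 0.689, 0.724, 0.001]
contact_force: [0.2, -0.1, -0.6]
width: 0.0397
finger_force: 0.0
time: 6.93
eef_pos: [0.4641, 0.3476, 0.0516]
tool_rot: [0.0, 0.689, 0.724, 0.0]
contact_force: [-0.1, 0.2, 1.6]
width: 0.0157
finger_force: 25.0
t 6.93 pos [0.4641 0.3476 0.0516] rotvec [ 4.000e-04 -1.000e-04 -2.203e-01] shift [-0.2944  0.0088 -0.1735] F [-0.1  0.2  1.6] w 0.0157 ff 25.0
```

Gripped at 15.7 mm with 25 N. Lifting now, then turning and moving above the slot.

To row units: -0.02 m is -0.8, -0.01 m is -0.4, -0.12 rad is -0.48.

```bash
echo '[[[0, 0, -0.2, 0, 0, 0], [0, 0, -0.4, 0, 0, 0], [0, 0, -0.8, 0, 0, 0], [0, 0, -0.8, 0, 0, 0], [0, 0, -0.8, 0, 0, 0], [0, 0, -0.8, 0, 0, 0], [0, 0, -0.8, 0, 0, 0], [0, 0, -0.8, 0, 0, 0], [0, 0, -0.4, 0, 0, 0], [0, 0, -0.2, 0, 0, 0], [0, 0, 0, 0, 0, -0.4], [0, 0, 0, 0, 0, -0.48]]]' | python3 steer.py; python3 -c "
from h import *
togo(.4875,.054,.2,.27)"
```

```text
time: 7.93
eef_pos: [0.4638, 0.3474, 0.201]
tool_rot: [-0.0, 0.604, 0.797, -0.0]
contact_force: [-0.3, -0.6, -1.2]
width: 0.0159
finger_force: 25.0
t 7.93 pos [0.4638 0.3474 0.201 ] rotvec [-0.0007  0.0001  0.0041] shift [-0.2889 -0.0566  0.0011] F [-0.3 -0.6 -1.2] w 0.0159 ff 25.0
```

```bash
echo '[[[-0.4, -0.08, 0, 0, 0, 0], [-1, -0.2, 0, 0, 0, 0], [-1.2, -0.24, 0, 0, 0, 0], [-1.2, -0.24, 0, 0, 0, 0], [-1.2, -0.24, 0, 0, 0, 0], [-1.2, -0.24, 0, 0, 0, 0], [-1.2, -0.24, 0, 0, 0, 0], [-1.2, -0.24, 0, 0, 0, 0], [-1.2, -0.24, 0, 0, 0, 0], [-1, -0.2, 0, 0, 0, 0], [-0.6, -0.08, 0, 0, 0, 0], [-0.16, 0, 0, 0, 0, 0]]]' | python3 steer.py; echo '[[[0, 0, 0, 0, 0, 0], [0, 0, 0, 0, 0, 0], [0, 0, 0, 0, 0, 0]]]' | python3 steer.py;python3 - <<'E'
from h import *
import cv2
togo(.4875,.054,.15,.27)
s=robot.read_state();a=.27
for n in("top","side"): cv2.imwrite(f"pics/{n}4.png",cv2.cvtColor(robot.grab_frame(n),cv2.COLOR_RGB2BGR))
im=cv2.imread("pics/side4.png");u0,v0,S=225,110,6
c=cv2.resize(im[v0:v0+100,u0:u0+120],None,fx=S,fy=S,interpolation=cv2.INTER_CUBIC)
Rz=Ro.from_euler("z",a).as_matrix();b=np.array([*s["eef_pos"][:2],s["eef_pos"][2]-.0455])
for x,y,z in[(x,y,z) for x in(-.008,.008) for y in(-.055,.055) for z in(0.014,.075)]:
    q=((proj("side",b+Rz@[x,y,z])-[u0,v0]+.5)*S).astype(int);cv2.circle(c,q.tolist(),3,(0,0,255),1)
cv2.imwrite("pics/hold.png",c)
E
```

```text
time: 8.93
eef_pos: [0.4867, 0.0515, 0.2009]
tool_rot: [-0.0, 0.608, 0.794, -0.0]
contact_force: [-0.6, 0.5, -1.4]
width: 0.0159
finger_force: 25.0
time: 9.18
eef_pos: [0.4868, 0.0549, 0.2012]
tool_rot: [-0.0, 0.606, 0.796, -0.0]
contact_force: [-0.8, -0.3, -0.8]
width: 0.0161
finger_force: 25.0
t 9.18 pos [0.4868 0.0549 0.2012] rotvec [-0.0003 -0.0003 -0.0001] shift [-0.0011  0.0005  0.0512] F [-0.8 -0.3 -0.8] w 0.0161 ff 25.0
```

View pics/hold.png

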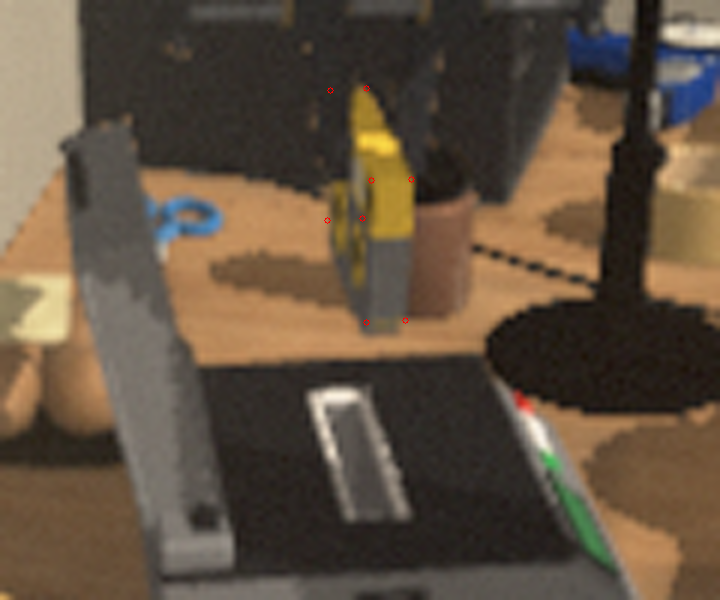

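The held cassette agrees with the predicted outline within a pixel or so. The yellow/grey boundary is at row 238 and the end face spans about x 368–411. The cut corner is at the near (+y) end. Lowering to just above the mouth.

```bash
echo '[[[-0.04, 0.02, 0.24, 0, 0, 0], [0, 0, 0.6, 0, 0, 0], [0, 0, 0.6, 0, 0, 0], [0, 0, 0.6, 0, 0, 0], [0, 0, 0.4, 0, 0, 0], [0, 0, 0.2, 0, 0, 0], [0, 0, 0, 0, 0, 0], [0, 0, 0, 0, 0, 0], [0, 0, 0, 0, 0, 0]]]' | python3 steer.py; python3 -c "
from h import *
togo(.4875,.054,.0755,.27)"; echo '[[[0, 0, 0.24, 0, 0, 0], [0, 0, 0.24, 0, 0, 0], [0, 0, 0.24, 0, 0, 0], [0, 0, 0, 0, 0, 0], [0, 0, 0, 0, 0, 0]]]' | python3 steer.py; python3 -c "
from h import *
togo(.4875,.054,.0755,.27)"
```

```text
time: 10.03
eef_pos: [0.4882, 0.0532, 0.136]
tool_rot: [0.001, 0.606, 0.796, 0.0]
contact_force: [0.4, -0.6, -1.1]
width: 0.016
finger_force: 25.0
t 10.03 pos [0.4882 0.0532 0.136 ] rotvec [ 0.0013  0.0005 -0.0002] shift [ 0.001  -0.0006  0.0605] F [ 0.4 -0.6 -1.1] w 0.016 ff 25.0
time: 10.45
eef_pos: [0.4876, 0.0532, 0.1169]
tool_rot: [-0.0, 0.606, 0.796, -0.0]
contact_force: [-0.1, 0.2, -0.8]
width: 0.0161
finger_force: 25.0
t 10.45 pos [0.4876 0.0532 0.1169] rotvec [-0.0008 -0.0004 -0.0004] shift [0.0008 0.0002 0.0414] F [-0.1  0.2 -0.8] w 0.0161 ff 25.0
```

It entered the slot without contact. Continuing down.

```bash
echo '[[[0.02, 0, 0.24, 0, 0, 0], [0, 0, 0.24, 0, 0, 0], [0, 0, 0.24, 0, 0, 0], [0, 0, 0.24, 0, 0, 0], [0, 0, 0.2, 0, 0, 0], [0, 0, 0.12, 0, 0, 0], [0, 0, 0, 0, 0, 0], [0, 0, 0, 0, 0, 0], [0, 0, 0, 0, 0, 0]]]' | python3 steer.py; python3 -c "
from h import *
togo(.4875,.054,.0755,.27)"
```

```text
time: 11.2
eef_pos: [0.4878, 0.0537, 0.0856]
tool_rot: [0.0, 0.606, 0.796, 0.0]
contact_force: [0.3, 0.5, -0.2]
width: 0.0157
finger_force: 25.0
t 11.2 pos [0.4878 0.0537 0.0856] rotvec [ 0.0004  0.0002 -0.0003] shift [ 0.0004 -0.0002  0.0101] F [ 0.3  0.5 -0.2] w 0.0157 ff 25.0
```

To row units: 0.003 m is 0.12, 0.002 m is 0.08.

```bash
echo '[[[0, 0, 0.12, 0, 0, 0], [0, 0, 0.12, 0, 0, 0], [0, 0, 0.08, 0, 0, 0], [0, 0, 0.04, 0, 0, 0], [0, 0, 0, 0, 0, 0], [0, 0, 0, 0, 0, 0], [0, 0, 0, 0, 0, 0]]]' | python3 steer.py; python3 -c "
from h import *
togo(.4875,.054,.0755,.27)"; echo '[[[0, 0, 0.04, 0, 0, 0], [0, 0, 0.04, 0, 0, 0], [0, 0, 0, 0, 0, 0], [0, 0, 0, 0, 0, 0]]]' | python3 steer.py;
```

```text
time: 11.78
eef_pos: [0.4877, 0.0537, 0.0764]
tool_rot: [0.0, 0.606, 0.796, 0.0]
contact_force: [-0.8, -0.1, -0.5]
width: 0.0155
finger_force: 25.0
t 11.78 pos [0.4877 0.0537 0.0764] rotvec [ 0.0001  0.0001 -0.0003] shift [ 0.0003 -0.0001  0.0009] F [-0.8 -0.1 -0.5] w 0.0155 ff 25.0
time: 12.12
eef_pos: [0.4882, 0.0537, 0.0755]
tool_rot: [0.001, 0.606, 0.796, 0.0]
contact_force: [-2.6, 1.0, 11.3]
width: 0.0155
finger_force: 25.0
```

Contact of 11 N came exactly at the expected seated height. Releasing now, then rising.

To row units: -0.02 m is -0.8, -0.015 m is -0.6.

```bash
echo '[[[0, 0, 0, 0, 0, 0], [0, 0, 0, 0, 0, 0], [0, 0, 0, 0, 0, 0], [0, 0, 0, 0, 0, 0], [0, 0, 0, 0, 0, 0], [0, 0, 0, 0, 0, 0]]]' | python3 steer.py .04; echo '[[[0, 0, -0.2, 0, 0, 0], [0, 0, -0.6, 0, 0, 0], [0, 0, -0.8, 0, 0, 0], [0, 0, -0.8, 0, 0, 0], [0, 0, -0.8, 0, 0, 0], [0, 0, -0.8, 0, 0, 0], [0, 0, -0.8, 0, 0, 0], [0, 0, -0.8, 0, 0, 0], [0, 0, -0.8, 0, 0, 0], [0, 0, -0.8, 0, 0, 0], [0, 0, -0.4, 0, 0, 0], [0, 0, 0, 0, 0, 0]]]' | python3 steer.py ; python3 - <<'E'
from h import *
import cv2
togo(.4875,.054,.3,.27)
im=cv2.cvtColor(robot.grab_frame("side"),cv2.COLOR_RGB2BGR);cv2.imwrite("pics/side5.png",im)
u0,v0,S=225,110,6
c=cv2.resize(im[v0:v0+100,u0:u0+120],None,fx=S,fy=S,interpolation=cv2.INTER_CUBIC)
Rz=Ro.from_euler("z",.27).as_matrix();b=np.array([.4875,.054,.03])
for x,y in[(x,y) for x in(-.008,.008) for y in(-.055,.055)]:
    q=((proj("side",b+Rz@[x,y,.075])-[u0,v0]+.5)*S).astype(int);cv2.circle(c,q.tolist(),3,(0,0,255),1)
cv2.imwrite("pics/seat.png",c)
E
```

```text
time: 12.62
eef_pos: [0.4876, 0.0537, 0.0742]
tool_rot: [-0.0, 0.606, 0.796, -0.0]
contact_force: [-0.1, 0.3, -0.4]
width: 0.0402
finger_force: 0.0
time: 13.62
eef_pos: [0.4883, 0.0537, 0.2663]
tool_rot: [0.002, 0.606, 0.796, 0.001]
contact_force: [-0.1, -0.5, 0.2]
width: 0.0402
finger_force: 0.0
t 13.62 pos [0.4883 0.0537 0.2663] rotvec [ 0.0035  0.0015 -0.0002] shift [ 0.0005 -0.0005 -0.0337] F [-0.1 -0.5  0.2] w 0.0402 ff 0.0
```

View pics/seat.png

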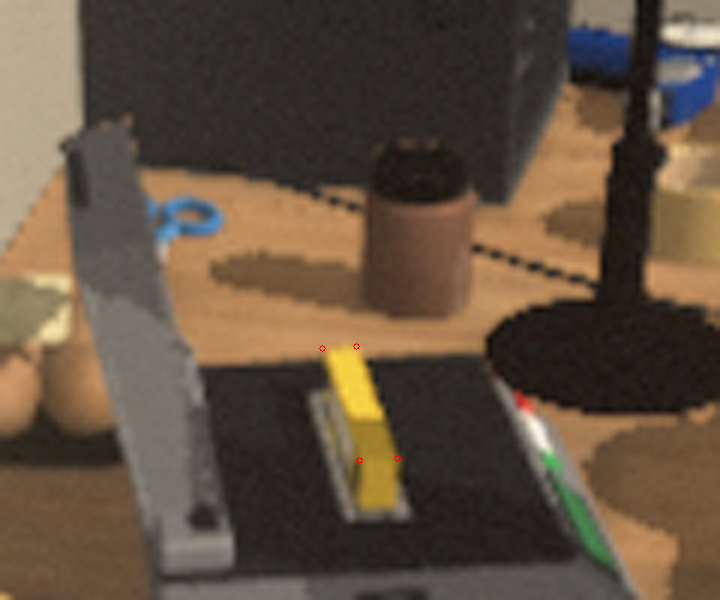

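The near top edge is at row ~458, as predicted for 105 mm, so the cassette is fully home, upright and released. Now the cover: close the fingers, go over and behind it, then sweep it shut along the hinge arc.

Careful with the scale: shifts go in units of 25 mm and turns go in units of 0.25 rad. That gives: 0.025 m is 1, 0.02 m is 0.8.

```bash
echo '[[[0, 0, 0, 0, 0, 0], [0, 0.4, 0, 0, 0, 0], [0, 0.8, 0, 0, 0, 0], [0, 1, 0, 0, 0, 0], [0, 1, 0, 0, 0, 0], [0, 1, 0, 0, 0, 0], [0, 1, 0, 0, 0, 0], [0, 0.72, 0, 0, 0, 0], [0, 0.4, 0, 0, 0, 0], [0, 0, 0, 0, 0, 0], [0, 0, 0, 0, 0, 0], [0, 0, 0, 0, 0, 0]]]' | python3 steer.py 0 20; python3 -c "
from h import *
X=.158;togo(.4875+X*np.cos(.27),.054+X*np.sin(.27),.18,.27)"
```

```text
time: 14.67
eef_pos: [0.6393, 0.0957, 0.2637]
tool_rot: [-0.001, 0.606, 0.796, -0.0]
contact_force: [-0.4, -0.0, 0.3]
width: 0.0005
finger_force: 0.0
t 14.67 pos [0.6393 0.0957 0.2637] rotvec [-0.0013 -0.0004 -0.0004] shift [0.0003 0.0007 0.0837] F [-0.4 -0.   0.3] w 0.0005 ff 0.0
```

```bash
echo '[[[0, 0, 0.6, 0, 0, 0], [0, 0, 0.8, 0, 0, 0], [0, 0, 0.8, 0, 0, 0], [0, 0, 0.8, 0, 0, 0], [0, 0, 0.36, 0, 0, 0], [0, 0, 0, 0, 0, 0], [0, 0, 0, 0, 0, 0], [0, 0, 0, 0, 0, 0]]]' | python3 steer.py; echo '[[[0, -0.4, 0, 0, 0, 0], [0, -0.4, -0.08, 0, 0, 0], [0, -0.4, -0.12, 0, 0, 0], [0, -0.4, -0.12, 0, 0, 0], [0, -0.4, -0.08, 0, 0, 0], [0, -0.36, -0.04, 0, 0, 0], [0, -0.44, 0.04, 0, 0, 0], [0, -0.44, 0, 0, 0, 0], [0, 0, 0, 0, 0, 0], [0, 0, 0, 0, 0, 0], [0, 0, 0, 0, 0, 0]]]' | python3 steer.py; python3 - <<'E'
from h import *
import cv2
X=.077;togo(.4875+X*np.cos(.27),.054+X*np.sin(.27),.19,.27)
cv2.imwrite("pics/side6.png",cv2.cvtColor(robot.grab_frame("side"),cv2.COLOR_RGB2BGR))
E
```

```text
time: 15.33
eef_pos: [0.6403, 0.0957, 0.182]
tool_rot: [0.001, 0.606, 0.796, 0.001]
contact_force: [0.0, -0.8, -0.8]
width: 0.0004
finger_force: 0.0
time: 16.25
eef_pos: [0.5625, 0.0742, 0.191]
tool_rot: [0.001, 0.606, 0.796, 0.0]
contact_force: [0.8, -0.2, 0.6]
width: 0.0007
finger_force: 0.0
t 16.25 pos [0.5625 0.0742 0.191 ] rotvec [ 0.0014  0.0005 -0.0003] shift [ 0.0005 -0.0007  0.001 ] F [ 0.8 -0.2  0.6] w 0.0007 ff 0.0
```

I've used all ten views, so I'll check the cover's motion numerically.

```bash
cat > cv.py <<'E'
from h import *
import cv2,sys
a=cv2.imread("pics/side5.png").astype(int);b=cv2.imread("pics/"+sys.argv[1]).astype(int)
yaw=.27;c,s=np.cos(yaw),np.sin(yaw);Rz=np.array([[c,-s,0],[s,c,0],[0,0,1]])
O=np.array([.4875,.054,0])+Rz@[.01,0,0]
for th in np.arange(0,1.95,.15):
    m=np.zeros(a.shape[:2],np.uint8)
    f=lambda r,o:O+Rz@np.array([.066-r*np.cos(th)+o*np.sin(th),.07,.088+r*np.sin(th)+o*np.cos(th)])
    q=np.array([proj("side",f(r,o)) for r,o in((.06,-.002),(.125,-.002),(.125,.022),(.06,.022))]).round().astype(np.int32)
    cv2.fillPoly(m,[q],1);k=m>0
    print(round(th,2),"side5",a[k].mean(0).round(),a[k].std(0).mean().round(),"now",b[k].mean(0).round(),b[k].std(0).mean().round(),"diff",abs(a-b)[k].mean().round())
E
python3 cv.py side6.png
```

```text
0.0 side5 [44. 66. 77.] 36.0 now [46. 67. 79.] 36.0 diff 3.0
0.15 side5 [43. 70. 83.] 35.0 now [44. 71. 84.] 36.0 diff 3.0
0.3 side5 [46. 72. 86.] 37.0 now [48. 77. 90.] 42.0 diff 5.0
0.45 side5 [51. 82. 96.] 45.0 now [ 53.  87. 101.] 49.0 diff 6.0
0.6 side5 [ 61. 104. 126.] 50.0 now [ 62. 107. 128.] 52.0 diff 4.0
0.75 side5 [ 64. 111. 139.] 49.0 now [ 65. 112. 140.] 50.0 diff 2.0
0.9 side5 [ 62.  95. 123.] 45.0 now [ 65.  97. 125.] 44.0 diff 6.0
1.05 side5 [ 68.  97. 129.] 40.0 now [ 73.  93. 113.] 30.0 diff 19.0
1.2 side5 [ 71. 103. 138.] 37.0 now [81. 88. 95.] 6.0 diff 37.0
1.35 side5 [ 78. 113. 149.] 33.0 now [82. 89. 94.] 11.0 diff 40.0
1.5 side5 [ 91. 121. 152.] 26.0 now [ 93. 101. 107.] 21.0 diff 33.0
1.65 side5 [ 98. 112. 126.] 18.0 now [ 94. 108. 120.] 31.0 diff 33.0
1.8 side5 [101. 110. 117.] 12.0 now [ 90. 121. 155.] 34.0 diff 38.0
```

The cover is now at about 1.2 rad (uniform grey there) and moving as planned. Continuing the arc.

To row units: -0.01 m is -0.4, 0.01 m is 0.4.

```bash
echo '[[[0, -0.44, 0.12, 0, 0, 0], [0, -0.44, 0.12, 0, 0, 0], [0, -0.4, 0.2, 0, 0, 0], [0, -0.4, 0.2, 0, 0, 0], [0, -0.36, 0.28, 0, 0, 0], [0, -0.36, 0.28, 0, 0, 0], [0, -0.3, 0.34, 0, 0, 0], [0, -0.3, 0.34, 0, 0, 0], [0, -0.22, 0.4, 0, 0, 0], [0, -0.22, 0.4, 0, 0, 0], [0, 0, 0, 0, 0, 0], [0, 0, 0, 0, 0, 0]]]' | python3 steer.py; python3 - <<'E'
from h import *
import cv2
X=-.0165;togo(.4875+X*np.cos(.27),.054+X*np.sin(.27),.103,.27)
cv2.imwrite("pics/side7.png",cv2.cvtColor(robot.grab_frame("side"),cv2.COLOR_RGB2BGR))
E
python3 cv.py side7.png
```

```text
time: 17.3
eef_pos: [0.4793, 0.0513, 0.1234]
tool_rot: [-0.0, 0.606, 0.796, -0.0]
contact_force: [0.1, 0.2, 0.4]
width: 0.0004
finger_force: 0.0
t 17.3 pos [0.4793 0.0513 0.1234] rotvec [-0.0003 -0.0001 -0.0004] shift [ 0.0004 -0.0079  0.0204] F [0.1 0.2 0.4] w 0.0004 ff 0.0
0.0 side5 [44. 66. 77.] 36.0 now [60. 69. 75.] 27.0 diff 20.0
0.15 side5 [43. 70. 83.] 35.0 now [77. 83. 88.] 7.0 diff 40.0
0.3 side5 [46. 72. 86.] 37.0 now [77. 82. 87.] 4.0 diff 40.0
0.45 side5 [51. 82. 96.] 45.0 now [ 93. 102. 108.] 31.0 diff 50.0
0.6 side5 [ 61. 104. 126.] 50.0 now [117. 130. 140.] 35.0 diff 62.0
0.75 side5 [ 64. 111. 139.] 49.0 now [110. 124. 134.] 48.0 diff 60.0
0.9 side5 [ 62.  95. 123.] 45.0 now [106. 115. 123.] 49.0 diff 51.0
1.05 side5 [ 68.  97. 129.] 40.0 now [ 96. 107. 119.] 38.0 diff 36.0
1.2 side5 [ 71. 103. 138.] 37.0 now [ 78.  94. 110.] 25.0 diff 29.0
1.35 side5 [ 78. 113. 149.] 33.0 now [ 75.  96. 118.] 24.0 diff 26.0
1.5 side5 [ 91. 121. 152.] 26.0 now [ 79. 104. 130.] 26.0 diff 23.0
1.65 side5 [ 98. 112. 126.] 18.0 now [ 88. 112. 136.] 34.0 diff 33.0
1.8 side5 [101. 110. 117.] 12.0 now [ 88. 120. 155.] 31.0 diff 36.0
```

Cover at about 0.2 rad. Next is the final press down, watching the force.

```bash
echo '[[[0, -0.16, 0.28, 0, 0, 0], [0, -0.16, 0.28, 0, 0, 0], [0, 0, 0.2, 0, 0, 0], [0, 0, 0.04, 0, 0, 0], [0, 0, 0, 0, 0, 0], [0, 0, 0, 0, 0, 0]]]' | python3 steer.py; echo '[[[0, 0, 0.06, 0, 0, 0], [0, 0, 0, 0, 0, 0], [0, 0, 0, 0, 0, 0]]]' | python3 steer.py
```

```text
time: 17.85
eef_pos: [0.4715, 0.0492, 0.1034]
tool_rot: [0.0, 0.606, 0.796, 0.0]
contact_force: [0.5, -0.6, 0.1]
width: 0.0003
finger_force: 0.0
time: 18.1
eef_pos: [0.4717, 0.0491, 0.1025]
tool_rot: [0.001, 0.606, 0.796, 0.0]
contact_force: [-1.4, 0.4, 5.8]
width: 0.0008
finger_force: 2.9
```

To row units: 0.0015 m is 0.06.

```bash
echo '[[[0, 0, 0.06, 0, 0, 0], [0, 0, 0, 0, 0, 0], [0, 0, 0, 0, 0, 0]]]' | python3 steer.py; echo '[[[0, 0, -0.2, 0, 0, 0], [0, 0, -0.6, 0, 0, 0], [0, 0, -0.8, 0, 0, 0], [0, 0, -0.8, 0, 0, 0], [0, 0, -0.8, 0, 0, 0], [0, 0, -0.4, 0, 0, 0], [0, 0, 0, 0, 0, 0], [0, 0, 0, 0, 0, 0], [0, 0, 0, 0, 0, 0]]]' | python3 steer.py; python3 - <<'E'
from h import *
import cv2
im=cv2.cvtColor(robot.grab_frame("side"),cv2.COLOR_RGB2BGR);cv2.imwrite("pics/side8.png",im)
# end face of the lid: fit top & bottom grey edges along +y side
yaw=.27;c,s=np.cos(yaw),np.sin(yaw);Rz=np.array([[c,-s,0],[s,c,0],[0,0,1]])
O=np.array([.4875,.054,0])+Rz@[.01,0,0];g=cv2.cvtColor(im,cv2.COLOR_BGR2GRAY)
for X in(.0,-.03,-.055):
    print(X,[(z,int(g[int(round(v)),int(round(u))])) for z in range(70,136,4) for u,v in[proj("side",O+Rz@[X,.07,z/1000])]])
E
```

```text
time: 18.35
eef_pos: [0.4717, 0.0491, 0.1022]
tool_rot: [0.001, 0.605, 0.796, 0.0]
contact_force: [-7.9, -0.2, 21.1]
width: 0.0003
finger_force: 10.6
time: 19.1
eef_pos: [0.4709, 0.0492, 0.1894]
tool_rot: [-0.001, 0.606, 0.796, -0.0]
contact_force: [0.2, 0.4, 0.6]
width: 0.0006
finger_force: 0.0
0.0 [(70, 31), (74, 29), (78, 35), (82, 70), (86, 88), (90, 88), (94, 83), (98, 86), (102, 87), (106, 84), (110, 85), (114, 82), (118, 78), (122, 112), (126, 168), (130, 193), (134, 193)]
-0.03 [(70, 36), (74, 33), (78, 33), (82, 42), (86, 82), (90, 87), (94, 85), (98, 83), (102, 87), (106, 88), (110, 88), (114, 83), (118, 79), (122, 80), (126, 85), (130, 79), (134, 112)]
-0.055 [(70, 35), (74, 36), (78, 33), (82, 67), (86, 85), (90, 86), (94, 87), (98, 89), (102, 85), (106, 88), (110, 89), (114, 85), (118, 75), (122, 71), (126, 70), (130, 76), (134, 64)]
```

The press met a hard stop at the shut height. The skirt's lower edge stays at about 82 mm along the cover's depth, so it is level and shut. The gripper is clear.

```bash
python3 -c "
from workcell import robot
print(robot.sign_off())"
```

```text
the job is handed in; nothing more can be done
None
```

The yellow cassette is fully home in the printer's slot and released, the cover is shut, and the job was handed in at about 19 s of the 53 s; the hand-in returned no verdict, and the first grasp missed because the fingertips sat about 20 mm higher than specified.

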